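# Slide the blower's filter cassette into its housing and press it home

## Robot

A 6-joint arm with a two-finger parallel gripper is mounted at the origin on the work surface. World frame = base frame: x ahead of the robot, y to its left, z up, the work surface at z = 0. Lengths are in mm, angles in rad, forces in N, time in s.
With the tool pointing down it reaches from about 325 to 775 mm from the base axis. Payload 9.3 kg.
Tool frame: the origin (TCP) lies at the very end of the fingers, on their centre line; the grasp point (between the pads) lies 19 mm behind it; z points along the fingers, y is the line along which they close (so a half turn about z gives the same grasp; the last joint's range is limited). The gripper opens to 85 mm and grips with 20 to 120 N. Pads are 22 mm wide; open, the fingers measure 114 mm over their backs; the gripper's body (76 mm by 85 mm) begins 54 mm behind the grasp point. The pads swing forward as they close: fully open they stand 13 mm farther back than shut.
Start: joints at [-0.153, 0.259, 0.021, 1.334, 0, 1.418], TCP at [549.997, -0.004, 206.179] pointing down, gripper open.
Joint ranges: [-3.04, 3.04], [-0.91, 1.82], [-1.04, 1.36], [-1.92, 1.95], [-1.52, 1.45], [-3.14, 3.14]. Speed limits (rad/s): [2.22, 2.22, 2.79, 3.14, 3.14, 3.14].

## Interface

Orientations are given as [roll, pitch, yaw] about the fixed x, y, z axes, in that order (R = Rz(yaw) Ry(pitch) Rx(roll)).
In Python, from plant import get_state, snapshot, camera_params, job_done gives the robot as it stands.
- The arm moves only by the shell command python3 -m creep 'ROWS' [OPENING] [FORCE]. ROWS is JSON, a list of rows, each a list of 2 entries, a list of its own where there are three numbers: the shift along the world's x, y, z in m, then the turn, a rotation vector about the world's x, y, z in degrees. A call has 1 to 5 rows; each row is the pose to reach, as a shift and turn from the pose commanded when the call began; what a row does not reach only later rows make up. A row lasts 1/10 s, in which the tool goes at most 50 mm and 8.59 degrees, less where a joint would pass 70% of its speed; a pose out of reach is approached as far as the arm can. A call with a gripper value outside its range is refused whole. OPENING is the finger opening in m, from 0 to 0.0854, set as the call begins (- or left out, the last holds). The fingers move at their own pace and stop on an object; FORCE is the grip in N (left out, the last holds). Time passes only in rows, so rows that repeat a pose let the fingers close. It gives the time, the measured TCP pose, the force, the opening and the grip force at its end, in the units of the state.
- get_state(): the state, without advancing time (a new reading comes with each control period).
- snapshot(name): name is "scene" or "side" or "wrist"; returns the picture (480x640x3 uint8, red, green, blue); there is no depth.
- camera_params(name): a dict with "intrinsics" (3x3 intrinsics, pixels), "k1" (the pictures are not rectified: a ray, as slopes to the right and down, at radius r is drawn at 1 + k1 r^2 times it, then the intrinsics apply), "R" (3x3) and "t" (3): a world point X has camera coordinates R X + t; the wrist camera has in their place "T_tool_cam" (4x4, takes a point from camera to tool coordinates, whose origin is the TCP and whose axes are the flange's). Camera axes: x right, y down, z forward; pixel columns grow to the right and rows downward; lengths in mm; the calibration is good to about 2 mm. A picture is of the moment at which its call begins: read the wrist's pose just before it. camera_params takes no time and is no camera call.
- job_done(): hands the job in; it is judged then, once.
The state is a dict: "time_s": time; "joint_positions": joint angles; "joint_velocities": joint speeds; "joint_efforts": joint torques, N m; "ee_pos": TCP position; "tool_rot": TCP orientation; "wrist_force": force on the tool from outside, world axes, zero at the start; "wrist_torque": the same for the moment, N m; "gripper_width": opening from 0.0 (shut) to 1.0 (fully open); "grip_force": force on a finger pad.
Only numpy, scipy, OpenCV 4.12 (cv2) and the standard library are available. Lean on these libraries where they do the work, as an engineer would, in place of code of your own. Each camera call takes 0.05 s, during which the arm holds its last target. There are 200 camera calls.

## Task

Push the new blue filter cassette along the loading deck of the green filter housing, between the steel guide rails, until it drops into the pocket, and press it down fully home so that it lies flat, square and flush with the deck. Slide it, do not lift it off the housing, and leave the tools and parts on the bench where they are.

Things in the scene. Friction and masses are not known exactly. Their poses are not given: they have to be found in the camera images.
- housing: teal-green filter housing fixed on the bench, 360 mm long (own x -195 to +165 mm), 190 mm wide (own y +-95 mm). Origin on the bench; its flat top, the deck, is 50 mm above the bench. Own x points along the deck from the loading end to the pocket: the cassette is pushed towards own +x
- housing_seat (a point): centre of the pocket at deck level (92.5 mm from the housing's origin along own x), axes as the housing's; the cassette's top centre must end here. The pocket is 115 mm long (housing x 35 to 150 mm) and 105 mm wide (y +-52.5 mm), open at the top, its vertical walls end level with the deck, no lip
- housing_rails (a point): middle of the straight channel's entry, at deck level, at housing x = 0, y = 0, axes as the housing's. Two steel rails, 8 mm wide, 8 mm high above the deck: inner faces straight at y = +-52.5 mm from x = 0 to the pocket's edge at x = 35 mm; before it they flare to y = +-85 mm at x = -100 mm. The deck behind that is bare
- seal_bed (a joint): how far the black seal bed, the pocket's floor, is pressed down, in m: 0 = up (11 mm below the deck; start), 0.007 = fully down (18 mm below). It stays where it is left and does not sink under the cassette's weight; with the cassette on it, a push of about 7 N moves it, 10 to 15 N takes it to its stop
- cassette: new filter cassette: flat rigid block, blue frame, white pleats, 110 mm (own x) x 100 mm (own y) x 18 mm, 0.2 kg, too wide to grasp. Starts on the deck's loading end, turned up to 15 degrees, up to 10 mm off the middle line. Origin: centre of its underside; own x is the housing's x when square. In the pocket but not pressed it stands 7 mm proud of the deck
- cassette_top (a point): centre of the cassette's flat top face, 18 mm above its origin, on a round hub with a cross-bar that may be pressed
- old_cassette: the used filter cassette, grey frame with brown media, 110 x 100 x 18 mm, lying on the bench; not to be used. Origin: centre of its underside
- wrench: loose steel wrench about 200 mm long lying on the bench, long axis x. Origin: centre, on the bench
- grease_can: small closed can with red label, 68 mm across, 85 mm high, standing. Origin: centre of its underside
- gauge: round steel pressure gauge lying face up, 76 mm across, 30 mm high. Origin: centre of its underside
- flange: steel ring flange, 80 mm outside, 40 mm hole, 18 mm high. Origin: centre of its underside
- fitting: brass pipe fitting, 34 mm across, 50 mm high, standing. Origin: centre of its underside
There are look-alikes about, which are no part of the job. What is meant by the cassette is not pink, and is the smaller of those in its own colour.

How it is judged (in metres and radians):
At the end, for the whole second after the job is handed in: The blue cassette rests in the pocket: its top centre within 5 mm of the pocket's centre both ways, within 2 mm above (3 mm below) the deck level, tilted less than 0.03 rad, turned less than 0.06 rad from the housing, at rest (x of cassette_top in the frame of housing_seat between -0.005 and 0.005 m and y of cassette_top in the frame of housing_seat between -0.005 and 0.005 m and z of cassette_top in the frame of housing_seat between -0.003 and 0.002 m and angle between cassette's own z axis and vertical below 0.03 rad and angle between the x axis of cassette and the x axis of housing, either way round below 0.06 rad and linear speed of cassette below 0.01 m/s and angular speed of cassette below 0.1 rad/s); the robot touches nothing.
It fails at once if the cassette is lifted off the deck (its top centre more than 45 mm above the deck) (z of cassette_top in the frame of housing_seat above 0.045 m).
It fails at once if a tool or part on the bench is moved by more than 30 mm (distance of any of old_cassette, wrench, grease_can, gauge, flange, fitting from where it was at the start of the episode above 0.03 m).
It also fails if it takes over 48 s, if anything falls off the work surface, if the arm or the gripper's body presses on something with over 40 N, if the wrist force passes 120 N, or if a joint passes its speed limit or range.

## Working session

There is one attempt and no reset: what is moved stays moved. The work goes in short steps, Python scripts to look and compute and a shell command to move; the robot and the scene stay as the last step left them, time stands still between calls to the robot, and variables do not carry over. Pictures are saved under pics/ and viewed, at most 10 in all, crops included, and the job is handed in when it is done.

```bash
mkdir -p pics; ls; cat > h.py <<'E'
import numpy as np, cv2
from plant import get_state, snapshot, camera_params, job_done
def save(cam,name):
    im=snapshot(cam); cv2.imwrite(f'pics/{name}.png',im[:,:,::-1]); return im
def ray(cam,uv,st=None):
    p=camera_params(cam); K=np.array(p['intrinsics']); k=p['k1']
    d=np.linalg.inv(K)@np.array([uv[0],uv[1],1.]); s=d[:2].copy(); q=s.copy()
    for _ in range(30): q=s/(1+k*(q@q))
    d=np.array([q[0],q[1],1])
    if cam=='wrist':
        from scipy.spatial.transform import Rotation as Ro
        T=np.array(p['T_tool_cam']); Rt=Ro.from_euler('xyz',st['tool_rot']).as_matrix()
        return Rt@T[:3,3]+np.array(st['ee_pos']), Rt@T[:3,:3]@d
    R=np.array(p['R']); t=np.array(p['t']); return -R.T@t, R.T@d
def at(cam,uv,z,st=None):
    o,d=ray(cam,uv,st); return o+d*(z-o[2])/d[2]
E
python3 - <<'E'
from h import *
s=get_state(); print(s)
save('scene','s0'); save('wrist','w0')
E
```

```text
pics
{'time_s': 0.0, 'joint_positions': array([-1.52611014e-01,  2.59202860e-01,  2.07531503e-02,  1.33369927e+00,
        1.86103460e-05,  1.41818411e+00]), 'joint_velocities': array([-5.78031027e-04, -7.62374467e-05, -1.23173264e-03,  8.11598078e-04,
       -5.48667483e-04, -1.76707738e-04]), 'joint_efforts': array([-2.65873996e-04, -5.55637658e+01,  3.44536042e+01,  1.31759423e-02,
       -2.94380488e-04,  4.47349430e-05]), 'ee_pos': array([5.49684398e+02, 4.38148023e-02, 2.05557007e+02]), 'tool_rot': array([-3.14025855e+00, -2.24025516e-04,  1.57079737e+00]), 'wrist_force': array([-0.29560724,  0.3542672 , -0.44009894]), 'wrist_torque': array([-0.03028031,  0.011357  ,  0.02869774]), 'grip_force': 0.0, 'gripper_width': 0.9992066518412582}
```

View pics/s0.png

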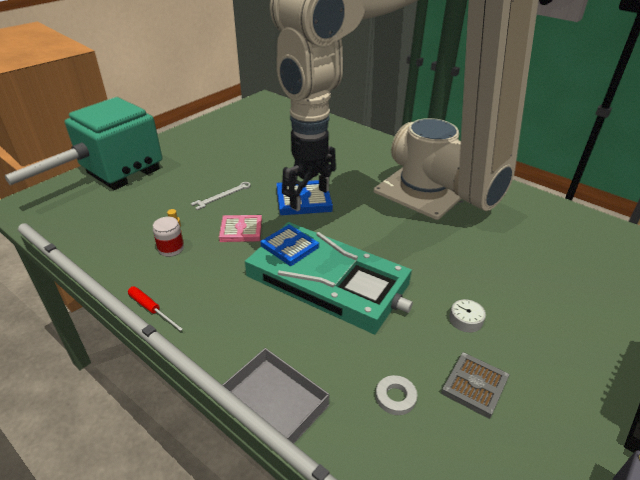

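View pics/w0.png

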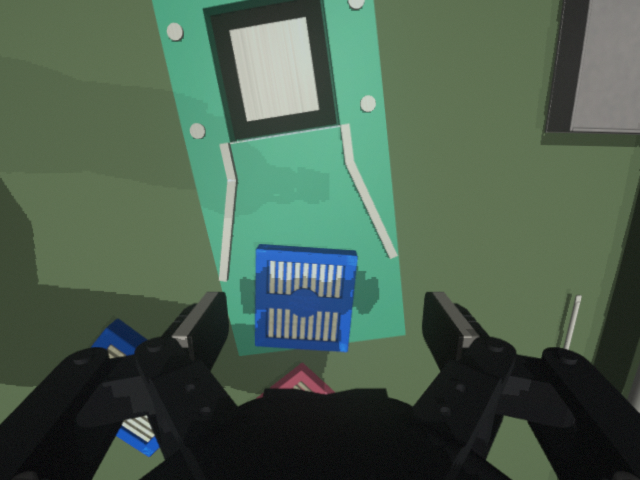

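The wrist picture shows the housing, with the pocket at the top around (270,70). The small blue cassette is at (305,298) on the loading end, and the larger blue decoy is at the lower left, off the housing. I'll enlarge it to read the corners.

```bash
python3 - <<'E'
import cv2
im=cv2.imread('pics/w0.png')[0:365,150:420]
cv2.imwrite('pics/w0c.png',cv2.resize(im,None,fx=1.64,fy=1.64,interpolation=cv2.INTER_CUBIC))
E
```

```text
(no output)
```

View pics/w0c.png

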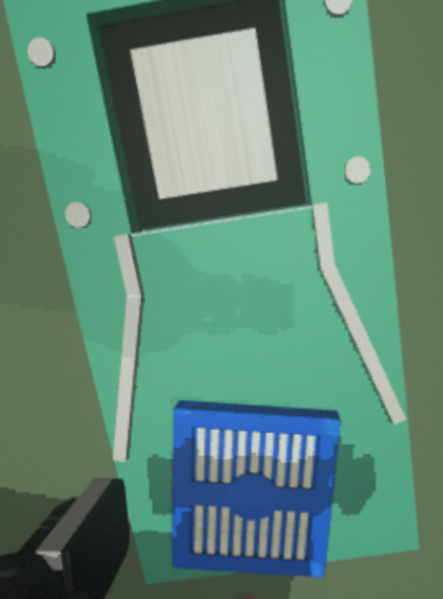

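The enlarged crop gives these points, in crop pixels:
- Pocket near edge: (133,234) to (313,206). Far-left corner: (88,14).
- Deck loading corners: (147,584) and (419,549).
- Cassette top corners: (175,409), (339,419), (324,577) and (172,568).

```bash
cat > m.py <<'E'
from h import *
def fit(src,dst):  # rigid 2D: dst = R src + t
    a=np.array(src,float);b=np.array(dst,float);ca,cb=a.mean(0),b.mean(0);A=a-ca;B=b-cb
    th=np.arctan2((A[:,0]*B[:,1]-A[:,1]*B[:,0]).sum(),(A*B).sum()); c,s=np.cos(th),np.sin(th);R=np.array([[c,-s],[s,c]])
    t=cb-R@ca; return th,t,R,np.round(b-(a@R.T+t),1)
E
python3 - <<'E'
from m import *
st=get_state()
f=lambda p,z:at('wrist',(p[0]/1.64+150,p[1]/1.64),z,st)[:2]
print(ray('wrist',(320,240),st))
H=[((133,234),(35,52.5)),((313,206),(35,-52.5)),((88,14),(150,52.5)),((147,584),(-195,95)),((419,549),(-195,-95))]
w=[f(p,50) for p,_ in H]; th,t,R,r=fit([h for _,h in H],w); print(np.degrees(th),t,r.tolist())
C=[((175,409),(55,50)),((339,419),(55,-50)),((324,577),(-55,-50)),((172,568),(-55,50))]
w=[f(p,68) for p,_ in C]; tc,c,_,r=fit([h for _,h in C],w); print(np.degrees(tc),c,r.tolist())
print('cassette in housing',R.T@(c-t),np.degrees(tc-th),'seat',R@[92.5,0]+t)
E
```

```text
(array([549.46819257,  69.24021362, 373.44459872]), array([-0.01579418, -0.2789979 , -0.96028816]))
98.36489896964463 [517.21283377  43.95765342] [[0.2, 0.1], [-0.1, -0.0], [0.2, -0.1], [0.2, -0.3], [-0.4, 0.3]]
86.17417991319371 [527.77241474 -86.56354975] [[1.3, -0.7], [-1.1, -0.2], [-0.5, 0.6], [0.3, 0.3]]
cassette in housing [-130.66884746    8.5405815 ] -12.190719056450913 seat [503.75621639 135.4736053 ]
```

```bash
python3 -m creep '[[[-0.003,-0.04,0],[0,0,3]],[[-0.006,-0.08,0],[0,0,6]],[[-0.009,-0.125,0],[0,0,8.4]],[[-0.011,-0.173,0],[0,0,8.4]],[[-0.011,-0.173,0],[0,0,8.4]]]' 0.05 30
python3 -m creep '[[[0,0,-0.045],[0,0,0]],[[0,0,-0.09],[0,0,0]],[[0,0,-0.13],[0,0,0]],[[0,0,-0.155],[0,0,0]],[[0,0,-0.155],[0,0,0]]]'
python3 - <<'E'
from h import *
print(get_state()['ee_pos'],get_state()['tool_rot'])
save('wrist','w1'); save('side','d1')
E
```

```text
time_s: 0.6
ee_pos: [538.5, -178.0, 205.2]
tool_rot: [-3.14, 0.001, 1.712]
wrist_force: [0.3, 1.0, -0.0]
gripper_width: 0.588
grip_force: 0.0
time_s: 1.1
ee_pos: [536.7, -171.6, 47.7]
tool_rot: [-3.136, -0.004, 1.717]
wrist_force: [-0.7, 0.8, 0.4]
gripper_width: 0.589
grip_force: 0.0
[ 536.72002396 -171.58223586   47.66786317] [-3.13593524 -0.00402141  1.71745992]
```

View pics/w1.png

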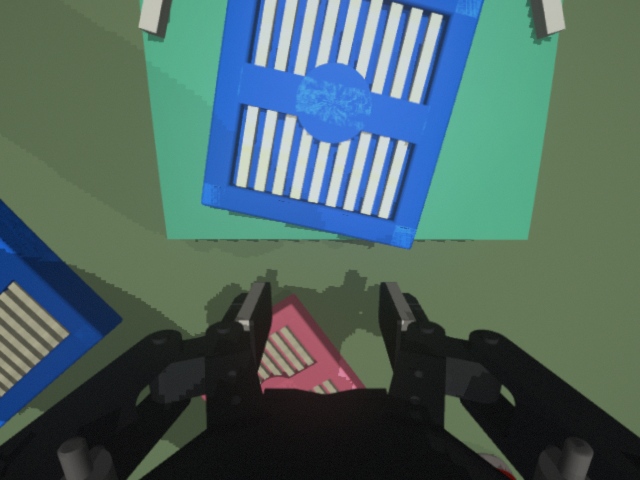

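The wrist picture shows the tool square to the deck's edge, with the fingers at (255,310) and (395,310). Both are behind the cassette's rear edge, which runs from (205,205) to (410,247). Now I'll push slowly.

```bash
python3 -m creep '[[[-0.0012,0.008,0.002],[0,0,0]],[[-0.0023,0.016,0.002],[0,0,0]],[[-0.0035,0.024,0.002],[0,0,0]],[[-0.0046,0.032,0.002],[0,0,0]],[[-0.0058,0.040,0.002],[0,0,0]]]'
python3 -m creep '[[[-0.001,0.006,0],[0,0,0]],[[-0.0015,0.01,0],[0,0,0]],[[-0.0015,0.01,0],[0,0,0]]]'
python3 - <<'E'
from h import *
print(get_state()['ee_pos'],get_state()['tool_rot'])
save('wrist','w2')
E
```

```text
time_s: 1.7
ee_pos: [533.2, -132.1, 53.5]
tool_rot: [3.141, 0.0, 1.718]
wrist_force: [0.3, -0.3, 0.5]
gripper_width: 0.584
grip_force: 0.0
time_s: 2.0
ee_pos: [531.6, -122.5, 53.2]
tool_rot: [-3.141, -0.0, 1.718]
wrist_force: [-0.0, 0.2, 0.0]
gripper_width: 0.584
grip_force: 0.0
[ 531.60206525 -122.45906874   53.17998198] [-3.14145765e+00 -4.42362802e-05  1.71796308e+00]
```

View pics/w2.png

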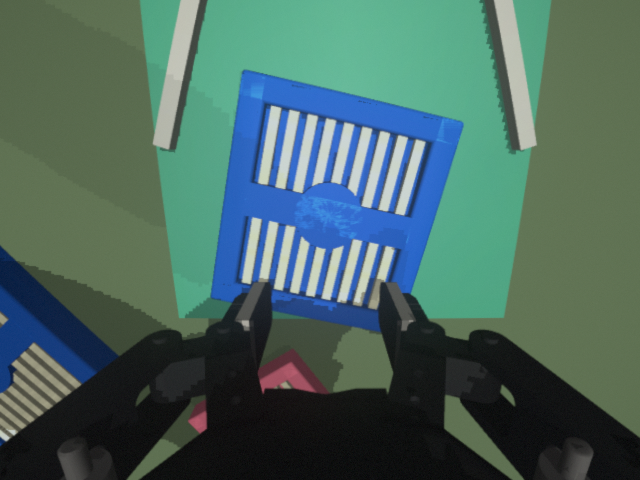

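The cassette hasn't moved: its rear corner is still at the deck edge. The fingers seem to be above it, even though there's no force. I'll check this numerically.

```bash
python3 - <<'E'
from m import *
st=get_state()
f=lambda p,z:at('wrist',p,z,st)[:2]
t0=np.array([517.2,44.0]);a=np.radians(98.36);R=np.array([[np.cos(a),-np.sin(a)],[np.sin(a),np.cos(a)]])
print('tcp',R.T@(st['ee_pos'][:2]-t0))
for n,p,z in [('deckL',(180,318),50),('deckR',(505,318),50),('railL',(163,150),58),('railR',(526,150),58),('c1',(243,71),68),('c2',(463,122),68),('c3',(378,332),68),('c4',(213,298),68)]: print(n,R.T@(f(p,z)-t0))
for z in (53,60,68,75): print(z,'fingers',[R.T@(f(p,z)-t0) for p in ((270,282),(381,282),(248,325),(405,325))])
im=cv2.imread('pics/d1.png'); cv2.imwrite('pics/d1v.png',im)
save('side','d2')
E
```

```text
tcp [-167.16490017    9.89242451]
deckL [-195.18782242   94.96031513]
deckR [-195.10397147  -95.4693971 ]
railL [-100.18448888   88.54291338]
railR [-99.63422136 -87.0662733 ]
c1 [-67.51929861  45.36334789]
c2 [-87.87310017 -50.61447938]
c3 [-192.6994366   -17.63779864]
c4 [-173.2865034    67.48201799]
53 fingers [array([-170.81462502,   40.54239434]), array([-170.7104631 ,  -20.52781589]), array([-197.62141506,   54.46129476]), array([-197.4769988 ,  -35.72526268])]
60 fingers [array([-167.77399342,   39.28884736]), array([-167.67417195,  -19.23655316]), array([-193.46373835,   52.627744  ]), array([-193.32533995,  -33.80071884])]
68 fingers [array([-164.29898588,   37.85622224]), array([-164.20412492,  -17.76082431]), array([-188.71210782,   50.53225741]), array([-188.58058697,  -31.60124016])]
75 fingers [array([-161.25835428,   36.60267526]), array([-161.16783377,  -16.46956157]), array([-184.55443111,   48.69870665]), array([-184.42892812,  -29.67669632])]
```

View pics/d2.png

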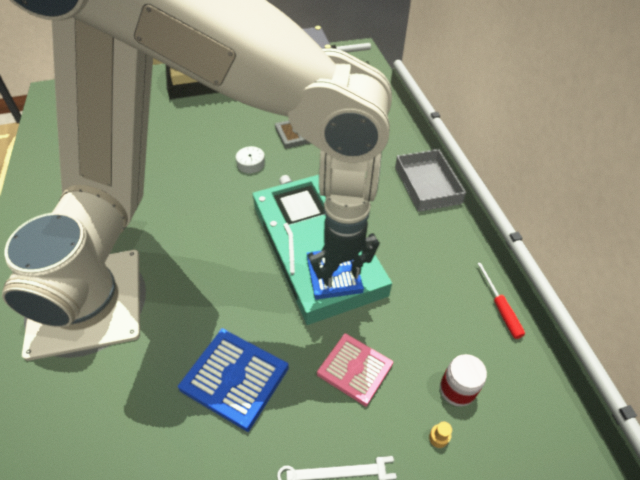

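The fit shows the cassette unmoved and the fingers over it. At this opening the tips are well above the TCP, at about z 80 by their apparent spacing. I'll touch down lightly on the cassette's rear strip to find the tip height.

```bash
python3 -m creep '[[[0,0,-0.003],[0,0,0]],[[0,0,-0.003],[0,0,0]]]' | egrep 'ee_pos|force'
python3 -m creep '[[[0,0,-0.003],[0,0,0]],[[0,0,-0.003],[0,0,0]]]' | egrep 'ee_pos|wrist_force'
python3 -m creep '[[[0,0,-0.003],[0,0,0]],[[0,0,-0.003],[0,0,0]]]' | egrep 'ee_pos|wrist_force'
```

```text
ee_pos: [531.5, -123.2, 49.7]
wrist_force: [-0.0, 1.2, 0.1]
grip_force: 0.0
ee_pos: [531.4, -123.1, 46.7]
wrist_force: [-0.7, -0.1, 0.2]
ee_pos: [531.5, -123.0, 43.8]
wrist_force: [0.4, -0.4, -0.2]
```

```bash
for i in 1; do python3 -m creep '[[[0,0,-0.002],[0,0,0]],[[0,0,-0.002],[0,0,0]]]' | egrep 'ee_pos|wrist_force'
python3 -m creep '[[[0,0,-0.002],[0,0,0]],[[0,0,-0.002],[0,0,0]]]' | egrep 'ee_pos|wrist_force'; done
python3 - <<'E'
from h import *
a=save('wrist','w3')
c=a[230:400,180:480]; cv2.imwrite('pics/w3c.png',cv2.resize(c[:,:,::-1],None,fx=2.6,fy=2.6,interpolation=cv2.INTER_CUBIC))
E
```

```text
ee_pos: [531.6, -123.0, 41.9]
wrist_force: [0.2, -0.6, -0.4]
ee_pos: [531.7, -123.0, 40.1]
wrist_force: [0.5, 0.2, -0.3]
```

View pics/w3c.png

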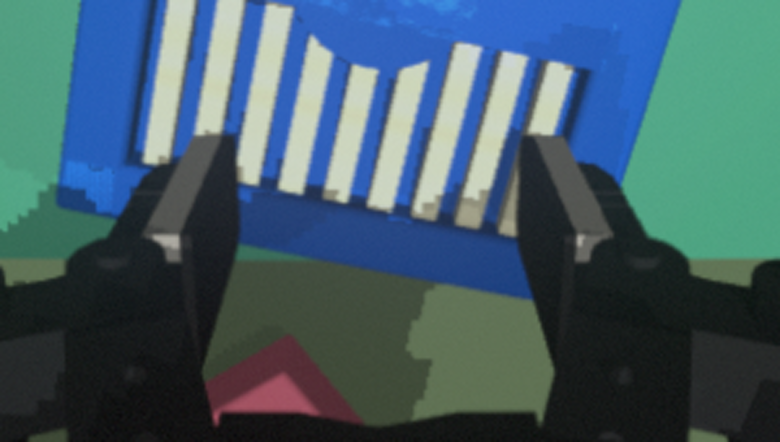

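The crop shows both pad tips still just above the cassette, with nothing touching. So the real fingertips end about 28–30 mm behind the reported TCP. I'll continue down to contact.

```bash
for i in 1; do python3 -m creep '[[[0,0,-0.002],[0,0,0]],[[0,0,-0.002],[0,0,0]]]' | egrep 'ee_pos|wrist_force'
python3 -m creep '[[[0,0,-0.001],[0,0,0]],[[0,0,-0.001],[0,0,0]]]' | egrep 'ee_pos|wrist_force'; done
```

```text
ee_pos: [531.9, -123.0, 39.8]
wrist_force: [-6.3, 2.2, 17.5]
ee_pos: [531.9, -123.0, 39.8]
wrist_force: [-7.6, 2.6, 27.4]
```

Contact is at TCP z 39.9, so the tips are about 28 mm above the TCP. I'll lift, back off behind the cassette, and lower until the tips are about 4 mm above the deck.

```bash
python3 -m creep '[[[0,0,0.015],[0,0,0]],[[0.003,-0.02,0.018],[0,0,0]],[[0.0067,-0.047,0.018],[0,0,0]],[[0.0067,-0.047,0.003],[0,0,0]],[[0.0067,-0.047,-0.0105],[0,0,0]]]' | egrep 'ee_pos|wrist_force'
python3 -m creep '[[[0,0,0],[0,0,0]],[[0,0,0],[0,0,0]]]' | egrep 'ee_pos|wrist_force'
python3 -m creep '[[[-0.0012,0.008,0],[0,0,0]],[[-0.0023,0.016,0],[0,0,0]],[[-0.0035,0.024,0],[0,0,0]],[[-0.0044,0.03,0],[0,0,0]],[[-0.0051,0.035,0],[0,0,0]]]'| egrep 'ee_pos|wrist_force'
python3 -m creep '[[[-0.0007,0.005,0],[0,0,0]],[[-0.0015,0.01,0],[0,0,0]],[[-0.0015,0.01,0],[0,0,0]]]'| egrep 'ee_pos|wrist_force'
python3 - <<'E'
from h import *
a=save('wrist','w4'); print(get_state()['ee_pos'])
E
```

```text
ee_pos: [538.7, -170.9, 26.5]
wrist_force: [0.6, 0.2, -0.9]
ee_pos: [538.3, -170.0, 26.8]
wrist_force: [0.1, -0.7, 0.4]
ee_pos: [533.5, -134.3, 27.1]
wrist_force: [1.6, -2.6, 0.1]
ee_pos: [531.5, -124.2, 26.6]
wrist_force: [0.4, -0.6, -1.1]
[ 531.47355813 -124.48150081   26.52715949]
```

View pics/w4.png

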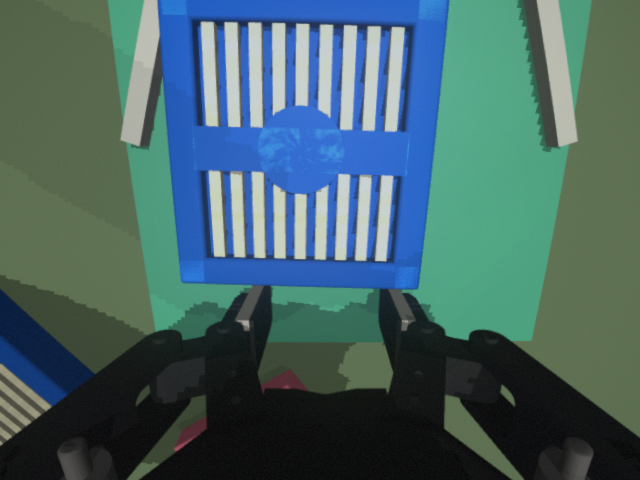

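The cassette has squared up, with its rear edge from (182,284) to (419,289) against both fingers. Next I'll get its offset in the housing.

```bash
cat >> m.py <<'E'
t0=np.array([517.2,44.0]);_a=np.radians(98.36);RH=np.array([[np.cos(_a),-np.sin(_a)],[np.sin(_a),np.cos(_a)]])
def hw(p,z,st): return RH.T@(at('wrist',p,z,st)[:2]-t0)
E
python3 - <<'E'
from m import *
st=get_state()
a,b=hw((182,284),68,st),hw((419,289),68,st)
print(a,b,(a+b)/2,np.degrees(np.arctan2(*(a-b)[[0,1]])),RH.T@(st['ee_pos'][:2]-t0),hw((153,342),50,st),hw((532,342),50,st))
E
```

```text
[-155.47791805   70.50767481] [-157.43987309  -28.45596029] [-156.45889557   21.02585726] 1.1357406162355934 [-168.76649553   10.37403305] [-195.54263099   98.02735294] [-195.45754123  -94.95258143]
```

The cassette's left edge is near the left flare, at hy about +70, and it needs about −20 mm. I'll reseat the fingers on its centre line, then push diagonally.

```bash
python3 -m creep '[[[0.0007,-0.005,0],[0,0,0]],[[-0.0093,-0.0065,0],[0,0,0]],[[-0.0099,-0.0015,0],[0,0,0]],[[-0.0099,-0.0015,0],[0,0,0]]]'| egrep 'ee_pos|wrist_force'
python3 -m creep '[[[0.002,0.0084,0],[0,0,0]],[[0.004,0.0168,0],[0,0,0]],[[0.006,0.0252,0],[0,0,0]],[[0.008,0.0336,0],[0,0,0]],[[0.01,0.042,0],[0,0,0]]]'| egrep 'ee_pos|wrist_force'
python3 -m creep '[[[0,0,0],[0,0,0]],[[0,0,0],[0,0,0]]]'| egrep 'ee_pos|wrist_force'
python3 - <<'E'
from h import *
a=save('wrist','w5'); print(get_state()['ee_pos'])
E
```

```text
ee_pos: [521.2, -126.2, 26.7]
wrist_force: [0.1, -0.5, -0.8]
ee_pos: [531.9, -83.4, 26.6]
wrist_force: [-0.3, -1.0, 0.9]
ee_pos: [531.8, -83.9, 26.5]
wrist_force: [-0.2, -0.4, 0.5]
[531.76882587 -84.17733757  26.49696182]
```

View pics/w5.png

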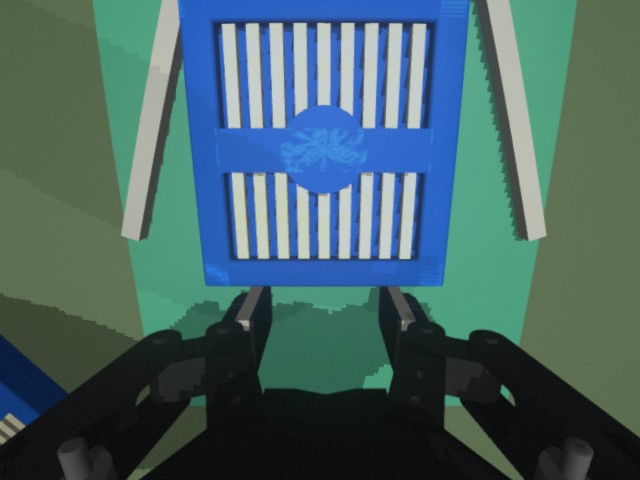

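The cassette is square and moved with the fingers, with its rear edge from (204,286) to (443,286). I'll compute its offset.

```bash
python3 - <<'E'
from m import *
st=get_state()
a,b=hw((204,286),68,st),hw((443,286),68,st)
print((a+b)/2,np.degrees(np.arctan2(*(a-b)[[0,1]])),RH.T@(st['ee_pos'][:2]-t0))
for p in ((166,0),(124,235),(142,240),(186,0),(490,0),(475,0),(545,236),(528,240)): print(p,hw(p,58,st),hw(p,50,st))
E
```

```text
[-116.35719453    5.28013734] -0.11544146318813667 [-128.9335309     4.22198576]
(166, 0) [-7.95331614 63.03454605] [-4.91658544 66.45472753]
(124, 235) [-97.18941341  92.02283496] [-99.38878627  97.14396132]
(142, 240) [-99.43508833  84.31590376] [-101.76623059   88.98481077]
(186, 0) [-8.14296105 55.60092594] [-5.11735814 58.58492514]
(490, 0) [ -7.6793308 -55.5652648] [ -4.62652347 -59.10416054]
(475, 0) [ -7.85082623 -49.9761003 ] [ -4.80808173 -53.18704082]
(545, 236) [-97.28634865 -91.29533137] [-99.49140938 -96.93075907]
(528, 240) [-99.11533769 -83.92669029] [-101.42771795  -89.12974848]
```

```bash
python3 -m creep '[[[0.001,0.004,0],[0,0,0]],[[0.002,0.008,0],[0,0,0]],[[0.003,0.012,0],[0,0,0]],[[0.0037,0.0157,0],[0,0,0]],[[0.0037,0.0157,0],[0,0,0]]]'| egrep 'ee_pos|wrist_force'
cat >> m.py <<'E'
def rear(st,im,z=68):
    hsv=cv2.cvtColor(im,cv2.COLOR_RGB2HSV); m=((hsv[...,0]>100)&(hsv[...,0]<125)&(hsv[...,1]>130)&(hsv[...,2]>60)).astype('uint8')
    m=cv2.morphologyEx(m,cv2.MORPH_OPEN,np.ones((3,3))); n,l,s,c=cv2.connectedComponentsWithStats(m)
    i=1+np.argmax(s[1:,4]*(abs(c[1:,0]-320)<120)); m=(l==i)
    def edge(rows): return [(np.where(m[r])[0].min(),np.where(m[r])[0].max(),r) for r in rows]
    bot=max(np.where(m[:,250])[0].max(),0),np.where(m[:,320])[0].max(),np.where(m[:,395])[0].max()
    e=edge(range(bot[1]-40,bot[1]-8,4)); L=np.array([hw((a,r),z,st) for a,b,r in e]); R=np.array([hw((b,r),z,st) for a,b,r in e])
    B=[hw((x,y),z,st) for x,y in zip((250,320,395),bot)]
    print('sides y',L[:,1].mean().round(1),R[:,1].mean().round(1),'mid',((L+R)/2)[:,1].mean().round(1),'rear x',np.round([b[0] for b in B],1),'yaw',np.degrees(np.arctan((B[0][0]-B[2][0])/(B[0][1]-B[2][1]))).round(1),'bottom px',bot,'tcp',(RH.T@(st['ee_pos'][:2]-t0)).round(1))
E
python3 - <<'E'
from m import *
rear(get_state(),save('wrist','w6'))
E
```

```text
ee_pos: [535.7, -68.2, 26.7]
wrist_force: [-0.8, -0.3, -0.6]
sides y 49.1 -49.4 mid -0.2 rear x [-102.1 -102.  -102. ] yaw -0.1 bottom px (np.int64(288), np.int64(288), np.int64(288)) tcp [-113.7   -2. ]
```

It's centred (−0.2 mm) and square. Now I'll push straight ahead.

```bash
python3 -m creep '[[[-0.0017,0.012,0],[0,0,0]],[[-0.0035,0.024,0],[0,0,0]],[[-0.0052,0.036,0],[0,0,0]],[[-0.007,0.048,0],[0,0,0]],[[-0.0087,0.0594,0],[0,0,0]]]'| egrep 'ee_pos|wrist_force'
python3 - <<'E'
from m import *
rear(get_state(),save('wrist','w7'))
E
python3 -m creep '[[[-0.0012,0.008,0],[0,0,0]],[[-0.0023,0.016,0],[0,0,0]],[[-0.0035,0.024,0],[0,0,0]],[[-0.0047,0.032,0],[0,0,0]],[[-0.0058,0.0396,0],[0,0,0]]]'| egrep 'ee_pos|wrist_force'
python3 - <<'E'
from m import *
rear(get_state(),save('wrist','w8'))
E
```

```text
ee_pos: [526.6, -8.1, 26.7]
wrist_force: [0.5, -0.0, -0.7]
sides y 49.4 -49.1 mid 0.2 rear x [-41.7 -41.6 -41.6] yaw -0.1 bottom px (np.int64(289), np.int64(289), np.int64(289)) tcp [-52.9  -1.7]
ee_pos: [521.1, 30.7, 26.8]
wrist_force: [0.2, -2.3, 1.9]
sides y 49.0 -49.2 mid -0.1 rear x [-2.6 -2.5 -2.5] yaw -0.1 bottom px (np.int64(289), np.int64(289), np.int64(289)) tcp [-13.7  -2. ]
```

```bash
python3 -m creep '[[[-0.0012,0.008,0],[0,0,0]],[[-0.0023,0.016,0],[0,0,0]],[[-0.0035,0.024,0],[0,0,0]],[[-0.0045,0.031,0],[0,0,0]],[[-0.0055,0.037,0],[0,0,0]]]'| egrep 'ee_pos|wrist_force'
python3 -m creep '[[[-0.0002,0.0015,0],[0,0,0]],[[-0.0003,0.002,0],[0,0,0]],[[-0.0003,0.002,0],[0,0,0]]]'| egrep 'ee_pos|wrist_force'
python3 - <<'E'
from m import *
rear(get_state(),save('wrist','w9'),57)
E
```

```text
ee_pos: [515.5, 67.9, 26.7]
wrist_force: [0.5, -0.5, -0.6]
ee_pos: [515.3, 69.2, 26.7]
wrist_force: [-0.4, 0.2, -0.2]
sides y 53.0 -53.0 mid 0.0 rear x [32.8 32.9 32.9] yaw -0.1 bottom px (np.int64(286), np.int64(286), np.int64(286)) tcp [25.2 -1.8]
```

The width reading says the rear is still up, at z about 68. I'll push a little more in small steps.

```bash
python3 -m creep '[[[-0.0002,0.0015,0],[0,0,0]],[[-0.0004,0.003,0],[0,0,0]],[[-0.0004,0.003,0],[0,0,0]]]'| egrep 'ee_pos|wrist_force'
python3 - <<'E'
from m import *
st=get_state();im=save('wrist','w10');rear(st,im,57);rear(st,im,68)
E
```

```text
ee_pos: [514.9, 72.2, 26.7]
wrist_force: [0.4, -0.7, 0.5]
sides y 49.4 -49.3 mid 0.1 rear x [39.2 38.8 39.3] yaw -0.1 bottom px (np.int64(279), np.int64(280), np.int64(279)) tcp [28.2 -1.9]
sides y 45.3 -45.4 mid -0.1 rear x [43.9 43.5 44. ] yaw -0.1 bottom px (np.int64(279), np.int64(280), np.int64(279)) tcp [28.2 -1.9]
```

It has dropped in: at z 57 the width matches, with the centre near hx 94 and hy 0. Next I'll back off, lift, shut the fingers and press over the hub.

```bash
python3 -m creep '[[[0.0007,-0.005,0.01],[0,0,0]],[[0.0007,-0.005,0.05],[0,0,0]],[[-0.005,0.03,0.06],[0,0,0]],[[-0.0112,0.064,0.06],[0,0,0]],[[-0.0112,0.064,0.06],[0,0,0]]]' 0 30| egrep 'ee_pos|force|width'
python3 -m creep '[[[0,0,-0.02],[0,0,0]],[[0,0,-0.04],[0,0,0]],[[0,0,-0.04],[0,0,0]]]' | egrep 'ee_pos|force|width'
python3 -m creep '[[[0,0,-0.004],[0,0,0]],[[0,0,-0.008],[0,0,0]],[[0,0,-0.008],[0,0,0]]]' | egrep 'ee_pos|wrist_force|width'
```

```text
ee_pos: [503.4, 138.7, 88.1]
wrist_force: [-0.0, -0.3, 1.4]
gripper_width: -0.0
grip_force: 0.0
ee_pos: [502.3, 135.6, 45.1]
wrist_force: [-1.2, -0.3, 0.0]
gripper_width: 0.002
grip_force: 0.0
ee_pos: [503.9, 136.0, 38.9]
wrist_force: [0.7, 0.1, -0.2]
gripper_width: -0.003
```

```bash
python3 -m creep '[[[0,0,-0.002],[0,0,0]],[[0,0,-0.004],[0,0,0]],[[0,0,-0.004],[0,0,0]]]' | egrep 'ee_pos|wrist_force'
python3 -m creep '[[[0,0,-0.002],[0,0,0]],[[0,0,-0.003],[0,0,0]],[[0,0,-0.003],[0,0,0]]]' | egrep 'ee_pos|wrist_force'
python3 -m creep '[[[0,0,-0.002],[0,0,0]],[[0,0,-0.002],[0,0,0]]]' | egrep 'ee_pos|wrist_force'
```

```text
ee_pos: [503.6, 136.2, 34.6]
wrist_force: [0.5, -0.4, 0.9]
ee_pos: [503.7, 136.2, 31.6]
wrist_force: [0.2, 0.4, 1.0]
ee_pos: [503.7, 136.2, 29.8]
wrist_force: [-0.0, -0.5, 2.0]
```

```bash
python3 -m creep '[[[0,0,-0.002],[0,0,0]],[[0,0,-0.002],[0,0,0]]]' | egrep 'ee_pos|wrist_force'
python3 -m creep '[[[0,0,-0.002],[0,0,0]],[[0,0,-0.002],[0,0,0]]]' | egrep 'ee_pos|wrist_force'
python3 -m creep '[[[0,0,-0.001],[0,0,0]],[[0,0,-0.001],[0,0,0]]]' | egrep 'ee_pos|wrist_force'
```

```text
ee_pos: [503.7, 136.2, 27.8]
wrist_force: [-0.5, 0.8, 2.7]
ee_pos: [503.7, 136.2, 25.7]
wrist_force: [-0.5, 0.2, 3.0]
ee_pos: [503.7, 136.2, 25.0]
wrist_force: [-2.1, 0.0, 6.3]
```

```bash
python3 -m creep '[[[0,0,-0.001],[0,0,0]],[[0,0,-0.001],[0,0,0]]]' | egrep 'ee_pos|wrist_force'
python3 -m creep '[[[0,0,-0.001],[0,0,0]],[[0,0,-0.001],[0,0,0]]]' | egrep 'ee_pos|wrist_force'
python3 -m creep '[[[0,0,-0.001],[0,0,0]],[[0,0,-0.001],[0,0,0]]]' | egrep 'ee_pos|wrist_force'
```

```text
ee_pos: [503.8, 136.3, 24.9]
wrist_force: [-6.1, -0.6, 17.2]
ee_pos: [503.9, 136.2, 24.8]
wrist_force: [-9.7, -1.9, 28.7]
ee_pos: [504.0, 136.2, 24.8]
wrist_force: [-13.0, -2.4, 39.8]
```

It reached a hard stop at TCP z 24.9 after about 7 mm of travel, which is where deck level should be. I'll lift and check.

```bash
python3 -m creep '[[[0,0,0.01],[0,0,0]],[[0,0,0.05],[0,0,0]],[[0.003,-0.02,0.1],[0,0,0]],[[0.006,-0.04,0.13],[0,0,0]],[[0.01,-0.07,0.15],[0,0,0]]]' | egrep 'ee_pos|wrist_force'
python3 -m creep '[[[0,0,0],[0,0,0]],[[0,0,0],[0,0,0]]]' | egrep 'time|ee_pos|wrist_force'
python3 - <<'E'
from m import *
st=get_state();im=save('wrist','w11');print(st['ee_pos'],st['tool_rot'])
import numpy as np
# project seat centre for crop
best=min(((np.linalg.norm(hw((u,v),50,st)-[92.5,0]),u,v) for u in range(0,640,5) for v in range(0,480,5)));_,u,v=best;print(best)
x0=min(max(u-150,0),340);y0=min(max(v-112,0),255)
print(x0,y0);cv2.imwrite('pics/w11c.png',cv2.resize(im[y0:y0+225,x0:x0+300,::-1],None,fx=2.6,fy=2.6,interpolation=cv2.INTER_CUBIC))
E
```

```text
ee_pos: [514.5, 66.1, 174.5]
wrist_force: [0.5, 0.5, -0.1]
time_s: 12.9
ee_pos: [513.8, 65.8, 171.5]
wrist_force: [0.8, 0.3, -0.3]
[513.76944548  65.81576706 171.51912557] [ 3.14136777e+00 -1.78551635e-04  1.71588314e+00]Traceback (most recent call last):
  File "<stdin>", line 5, in <module>
  File "<stdin>", line 5, in <genexpr>
  File "m.py", line 7, in hw
    def hw(p,z,st): return RH.T@(at('wrist',p,z,st)[:2]-t0)
                                 ~~^^^^^^^^^^^^^^^^
  File "h.py", line 16, in at
    o,d=ray(cam,uv,st); return o+d*(z-o[2])/d[2]
        ~~~^^^^^^^^^^^
  File "h.py", line 6, in ray
    p=camera_params(cam); K=np.array(p['intrinsics']); k=p['k1']
ValueError: time passes only in moves, steps and waits
```

```bash
python3 - <<'E'
import cv2
im=cv2.imread('pics/w11.png');cv2.imwrite('pics/w11c.png',cv2.resize(im[40:340,130:510],None,fx=2,fy=2,interpolation=cv2.INTER_CUBIC))
E
```

```text
(no output)
```

View pics/w11c.png

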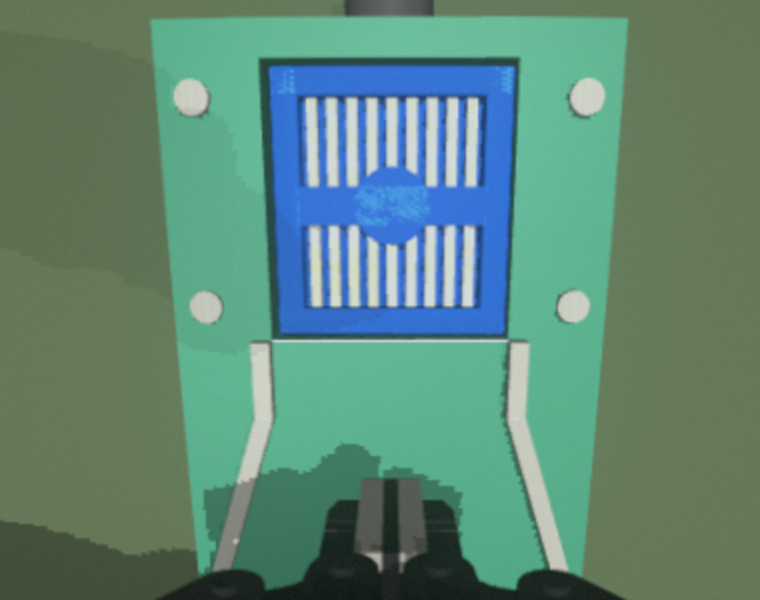

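The cassette sits square and evenly inside the pocket, with corners at crop pixels (268,67), (516,67), (506,332) and (280,335). I'll check that it's level with the deck by its size at z = 50.

```bash
python3 - <<'E'
from m import *
st=get_state(); P=[(268,67),(516,67),(506,333),(280,334)]
for z in (50,57):
    w=[hw((x/2+130,y/2+40),z,st) for x,y in P]; th,t,_,r=fit([(55,50),(55,-50),(-55,-50),(-55,50)],w)
    print(z,'centre-seat',t-[92.5,0],np.degrees(th),'size',w[0]-w[3],w[0]-w[1],w[3]-w[2])
E
```

```text
50 centre-seat [0.58850786 0.09685053] 0.2529633602972911 size [108.88961292   0.40502258] [-6.73619960e-02  9.96446779e+01] [ -0.54494251 100.03886502]
57 centre-seat [0.55965745 0.11697884] 0.25296336029729904 size [106.24969687   0.39520323] [-6.57288741e-02  9.72288958e+01] [-0.53173094 97.6135262 ]
```

The size matches z = 50, so it is flush with the deck. It is centred within 0.6 mm and turned 0.25°. Handing in.

```bash
python3 -c "
from plant import job_done; print(job_done())"
```

```text
the job is handed in; nothing more can be done
None
```

The blue cassette was pushed into the pocket and pressed to its stop; the last camera check puts it flush with the deck, within 0.6 mm of centre and 0.25° of square, and I handed the job in (no verdict was returned).

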